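# Colour reading on the ringed spot of a tile

## Task

Take a colour reading of the glazed tile on the sloping easel: with the gripper press the round key of the flat grey meter fully down and let it come up, then the square key likewise, and leave the long bar key alone. Then lift the white colour reader out of its black cradle and bring its sprung black nose onto the tile inside the printed ring (not the printed square), the reader's body square to the sloping tile and the nose gently pressed about half way in. Finish while still holding the reader there, steady and in your grip, without banging it on the tile or disturbing the other things on the table.

Things in the scene. Friction and masses are not known exactly. Their poses are not given: they have to be found in the camera images.
- meter: flat grey meter, case 130 x 150 x 26 mm, fixed to the table; origin under its centre, z up. Its black screen, 34 mm above the table, fills the half towards its +x. Three white keys stand in a row 30 mm from its centre towards its -x, along its y: round at y = +50 mm, long bar at y = 0, square at y = -50 mm. Meter and cradle may change sides of the table
- key_round_top (a point): centre of the top of the round white key on the meter, top 8 mm proud of the grey case and 34 mm above the table; 26 mm across
- key_square_top (a point): centre of the top of the square white key on the meter, top 8 mm proud of the grey case and 34 mm above the table; 25 x 25 mm
- key_bar_top (a point): centre of the top of the long bar white key on the meter, top 8 mm proud of the grey case and 34 mm above the table; 42 mm along the meter's x, 13 mm wide, between the two others; not to be pressed
- key_round (a joint): travel of the round key in m: 0 up, grows as it is pressed straight down, 0.006 fully down; sprung, starts to move at 1.5 N, fully down at 5 N, comes up by itself when let go
- key_square (a joint): travel of the square key in m: 0 up, grows as it is pressed straight down, 0.006 fully down; sprung, starts to move at 1.5 N, fully down at 5 N, comes up by itself when let go
- key_bar (a joint): travel of the bar key in m: 0 up, grows as it is pressed straight down, 0.006 fully down; sprung, starts to move at 1.5 N, fully down at 5 N, comes up by itself when let go
- cradle: black block 84 x 74 mm, 58 mm high, fixed to the table; origin under its centre, z up. Its socket, open at the top, is 37 x 29 mm; the reader's body stands in it, 32 mm deep, on ledges 26 mm above the table
- reader: white upright bar 34 mm (its x) x 26 mm (its y) x 113 mm (its z; top 3 mm a black knob 20 mm across), 0.15 kg; origin at the centre of its lower end, z towards its top. It starts standing in the cradle, axes along the cradle's, its part from z = 32 to 113 mm above the rim. Its round black nose, 14 mm across, sticks out 18 mm below the lower end (to z = -18 mm)
- nose_tip (a point): centre of the flat end of the reader's nose; on the reader's z axis, 18 mm beyond its origin when the nose is out; moves with the nose
- nose (a joint): how far the nose is pushed into the reader, in m: 0 out, 0.012 fully in; spring starts to give at 0.5 N and takes 0.5 N more per mm (3.5 N half way, 6.5 N fully in, then rigid)
- easel: wooden easel foot, 180 x 206 x 30 mm over all, fixed to the table; origin under its centre, z up; its hinge lies 80 mm from the centre towards its -x, 18 mm up, along its y
- board: sloping board, 165 mm along its x (up the slope) by 168 mm (y), carrying a white glazed tile 148 x 152 mm; origin on the hinge at the middle of its lower edge; z is square to the tile, whose face is 14 mm from the origin along z; a lip at the lower edge stands 4 mm above the tile. Slope 0.15 to 0.42 rad, far edge higher; the stiff hinge stays put under a light push
- ring_mark (a point): centre, on the tile's surface, of the printed dark ring, 33 mm inside and 40 mm outside diameter; on the board at x = 78, y = +36, z = 14 mm
- square_mark (a point): centre of the printed dark square frame, 36 mm; on the board at x = 78, y = -36, z = 14 mm; not the spot to read
- candle_a: round blue glass candle holder, 92 mm across, 58 mm high; loose bystander; origin under its centre
- candle_b: second blue glass candle holder of the same form, 92 mm across, 58 mm high; loose bystander; origin under its centre
- carved_dish: small stone dish 112 mm across with a carved animal on it, 60 mm high; loose bystander; origin under its centre
- stone_pot: round pierced stone pot, 82 mm across, 70 mm high; loose bystander; origin under its centre
- needle_gauge: flat aluminium needle gauge with a row of holes, 60 x 120 x 5 mm, lying flat; loose bystander; origin under its centre
- gel_bottle: clear bottle with a white cap, 56 mm across, 140 mm high; loose bystander; origin under its centre
- tealight: small aluminium tealight tin, 40 mm across, 16 mm high; loose bystander; origin under its centre

How it is judged (in metres and radians):
On the way, in this order (a step that is already met when the one before it is completed fails the run):
1. the round key is pressed down, alone (value of joint key_round above 0.0045 m and value of joint key_square below 0.002 m), for 0.04 s.
2. then the square key is pressed down, the round key being up (value of joint key_square above 0.0045 m and value of joint key_round below 0.002 m), for 0.04 s.
3. then the reader is lifted clear of the cradle, in the gripper (z of reader in the frame of cradle above 0.06 m and contact force between the fingers and reader above 1 N and contact force between reader and cradle below 0.1 N), for 0.1 s.
At the end, for the whole second after the job is handed in: Reader still gripped (over 1.5 N), slower than 20 mm/s; nose on the tile with 0.5 to 8 N, tip within 10.5 mm of the ring centre, pushed in 2 to 10 mm; reader z within 0.14 rad of square to the tile; the cradle does not carry it; all keys up (distance between nose_tip and ring_mark below 0.0105 m and angle between the z axis of reader and the z axis of board, either way round below 0.14 rad and value of joint nose between 0.002 and 0.01 m and contact force between reader and board between 0.5 and 8 N and contact force between the fingers and reader above 1.5 N and contact force between reader and cradle below 0.1 N and height (world z) of reader above 0.03 m and linear speed of reader below 0.02 m/s and value of joint each of key_round, key_square, key_bar below 0.002 m); the arm keeps its last pose, push and grip.
It fails at once if the long bar key is pressed (over 3 mm) (value of joint key_bar above 0.003 m).
It fails at once if the reader is banged on the board (over 20 N) (contact force between reader and board above 20 N).
It fails at once if one of the other things is moved more than 30 mm (distance of any of candle_a, candle_b, carved_dish, stone_pot, needle_gauge, gel_bottle, tealight from where it was at the start of the episode above 0.03 m).
It also fails if it takes over 58 s, if anything falls off the work surface, if the arm or the gripper's body presses on something with over 40 N, if the wrist force passes 120 N, or if a joint passes its speed limit or range.

## Robot

A 6-joint arm with a two-finger parallel gripper is mounted at the origin on the work surface. World frame = base frame: x ahead of the robot, y to its left, z up, the work surface at z = 0. Lengths are in m, angles in degrees, forces in N, time in s.
With the tool pointing down it reaches from about 0.375 to 0.9 m from the base axis. Payload 3.1 kg.
Tool frame: the origin (TCP) lies at the very end of the fingers, on their centre line; the grasp point (between the pads) lies 19 mm behind it; z points along the fingers, y is the line along which they close (so a half turn about z gives the same grasp; the last joint's range is limited). The gripper opens to 87 mm and grips with 3 to 60 N. Pads are 19 mm wide; open, the fingers measure 117 mm over their backs; the gripper's body (75 mm by 190 mm) begins 51 mm behind the grasp point.
Start: joints at [53.657, 30.224, 82.088, -0, 67.689, -10.227], TCP at [0.275, 0.561, 0.223] pointing down, gripper open.
Joint ranges: [-176.69, 176.69], [-43.24, 126.21], [12.49, 139.97], [-82, 262], [0, 151.66], [-163.58, 163.58]. Speed limits (degrees/s): [159.86, 159.86, 180, 180, 180, 180].

## Interface

Orientations are given as a 3x3 rotation matrix whose columns are the frame's x, y, z axes.
In Python, from rig import readout, viewer, ticket gives the robot as it stands.
- The arm moves only by the tool send_rows, never from a script. Its argument "moves" is a list of rows, each a list of 6 numbers: the shift along the tool's x, y, z in units of 250 mm (1.0 is 250 mm), then the turn, a rotation vector about the tool's x, y, z in units of 90 degrees (1.0 is 90 degrees). A call has 1 to 12 rows; each row is the pose to reach, as a shift and turn from the pose commanded when the call began, along the tool's axes at that moment; what a row does not reach only later rows make up. A row lasts 1/10 s, in which the tool goes at most 50 mm and 8.59 degrees, less where a joint would pass 70% of its speed; a pose out of reach is approached as far as the arm can. A call with a number of a shift or a turn outside -1 to 1 is refused whole. A call with a gripper value outside its range is refused whole. "grip" is the opening, from 0 (shut) to 1 (fully open), set as the call begins (left out, the last holds). The fingers move at their own pace and stop on an object; the grip force is fixed at half the most. Time passes only in rows, so rows that repeat a pose let the fingers close. It gives the time, the measured TCP pose, the force, the opening and the grip force at its end, in the units of the state.
- readout.read_state(): the state, without advancing time (a new reading comes with each control period).
- viewer.capture(name): name is "scene" or "top" or "wrist"; returns (picture, depth): 420x560x3 uint8, red, green, blue; 420x560 float32, m along the optical axis (not along the pixel's ray), 0 where there is no reading.
- viewer.camera_info(name): a dict with "fx", "fy", "cx", "cy" (pixels), "distortion" ([k1, k2, p1, p2, k3] as OpenCV has them; the pictures are not rectified), "R" (3x3) and "t" (3): a world point X has camera coordinates R X + t; the wrist camera has in their place "tool_from_camera" (4x4, takes a point from camera to tool coordinates, whose origin is the TCP and whose axes are the flange's). Camera axes: x right, y down, z forward; pixel columns grow to the right and rows downward; lengths in m; the calibration is good to about 2 mm. A picture is of the moment at which its call begins: read the wrist's pose just before it. camera_info takes no time and is no camera call.
- ticket.hand_in(): hands the job in; it is judged then, once.
The state is a dict: "time_s": time; "joint_positions": joint angles; "qvel": joint speeds; "tau": joint torques, N m; "position": TCP position; "tcp_rot": TCP orientation; "force": force on the tool from outside, world axes, zero at the start; "moment": the same for the moment, N m; "opening": opening from 0.0 (shut) to 1.0 (fully open); "grasp_force": force on a finger pad.
Only numpy, scipy, OpenCV 4.12 (cv2) and the standard library are available. Lean on these libraries where they do the work, as an engineer would, in place of code of your own. Each camera call takes 0.05 s, during which the arm holds its last target. There are 200 camera calls.

## Working session

There is one attempt and no reset: what is moved stays moved. The work goes in short steps, Python scripts to look and compute and a tool call to move; the robot and the scene stay as the last step left them, time stands still between calls to the robot, and variables do not carry over. Pictures are saved under pics/ and viewed, at most 10 in all, crops included, and the job is handed in when it is done.

Besides the shell and the picture viewer there is one more tool, called after "Request:" as name(argument=value, ...), one argument or row to a line, values as JSON. send_rows: Moves the arm, as the interface text tells. Shifts and turns lie within -1 to 1; 1 stands for 250 mm of shift or 90 degrees of turn. Its arguments: {"type":"object","properties":{"moves":{"type":"array"},"grip":{"type":"number"}},"required":["moves"]}

```bash
mkdir -p pics; ls; cat > h.py <<'E'
import numpy as np, cv2
from rig import readout, viewer, ticket
def cap(name):
    s=readout.read_state(); im,d=viewer.capture(name); c=viewer.camera_info(name)
    K=np.array([[c['fx'],0,c['cx']],[0,c['fy'],c['cy']],[0,0,1.]]); D=np.array(c['distortion'],float)
    if 'R' in c: R=np.array(c['R']); t=np.array(c['t'])
    else:
        T=np.eye(4); T[:3,:3]=s['tcp_rot']; T[:3,3]=s['position']
        T=np.linalg.inv(T@np.array(c['tool_from_camera'])); R,t=T[:3,:3],T[:3,3]
    return im,d,(K,D,R,t)
def ray(cam,px):
    K,D,R,t=cam
    u=cv2.undistortPoints(np.array(px,float).reshape(-1,1,2),K,D)[:,0]
    d=np.c_[u,np.ones(len(u))]
    return -R.T@t,d@R,d
def onplane(cam,px,z):
    o,d,_=ray(cam,px); return o+d*((z-o[2])/d[:,2])[:,None]
def bydepth(cam,px,dep):
    o,d,_=ray(cam,px); p=np.array(px).astype(int).reshape(-1,2)
    return o+d*dep[p[:,1],p[:,0]][:,None]
def proj(cam,X):
    K,D,R,t=cam; return cv2.projectPoints(np.array(X,float).reshape(-1,3),cv2.Rodrigues(R)[0],t,K,D)[0][:,0]
def save(n,im): cv2.imwrite('pics/'+n,im[...,::-1])
E
python3 - <<'E'
from h import *
for n in('top','scene'):
    im,d,c=cap(n); save(n+'.png',im); np.savez(n+'.npz',im=im,d=d,K=c[0],D=c[1],R=c[2],t=c[3]); print(-c[2].T@c[3])
E
```

```text
pics
[0.50630607 0.06919309 1.266727  ]
[1.41036412 0.36955905 0.83584472]
```

View pics/top.png

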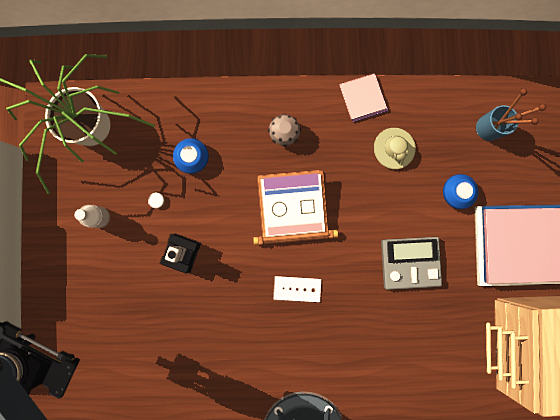

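View pics/scene.png

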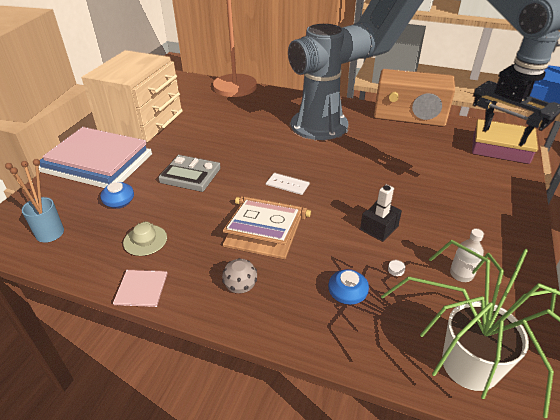

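The top view shows the meter at (412,262) with the round key at (395,276) and the square key at (433,274). The cradle and reader are at (180,254), and the easel is at (292,207) with the ring at (279,209). The gripper is parked at the lower left. The scene view agrees.

```bash
python3 - <<'E'
from h import *
z=np.load('top.npz'); im,d=z['im'],z['d']; cam=(z['K'],z['D'],z['R'],z['t'])
hsv=cv2.cvtColor(im,cv2.COLOR_RGB2HSV)
def blobs(m,x0,y0,x1,y1,amin):
    mm=np.zeros(m.shape,np.uint8); mm[y0:y1,x0:x1]=m[y0:y1,x0:x1]
    cs=cv2.findContours(mm,cv2.RETR_CCOMP,cv2.CHAIN_APPROX_NONE)[0]
    return [c for c in cs if cv2.contourArea(c)>=amin]
def show(tag,cs,zz):
    for c in cs:
        r=cv2.minAreaRect(c); b=cv2.boxPoints(r); w=onplane(cam,b,zz)
        e=w[1]-w[0]; f=w[2]-w[1]
        print(tag,np.round(r[0],1),'c',np.round(onplane(cam,[r[0]],zz)[0,:2],4),'sz',np.round([np.linalg.norm(e),np.linalg.norm(f)],4),'ang',np.round(np.degrees(np.arctan2(e[1],e[0])),1))
g=cv2.cvtColor(im,cv2.COLOR_RGB2GRAY)
white=((hsv[...,1]<60)&(hsv[...,2]>205)).astype(np.uint8)
show('key',blobs(white,384,262,444,286,15),.034)
grey=((hsv[...,1]<90)&(hsv[...,2]>60)).astype(np.uint8)
show('meter',blobs(grey,370,225,455,300,800),.026)
show('gauge',blobs(white,265,265,330,310,200),.005)
show('reader',blobs(white,165,240,195,270,15),.136)
blk=((hsv[...,2]<60)).astype(np.uint8)
show('cradle',blobs(blk,155,228,206,280,150),.058)
dark=((g<110)).astype(np.uint8)
show('marks',blobs(dark,268,197,318,222,30),.05)
# tile plane
ys,xs=np.mgrid[196:225,270:318]; P=bydepth(cam,np.c_[xs.ravel(),ys.ravel()],d)
for _ in range(3):
    A=np.c_[P[:,:2],np.ones(len(P))]; q=np.linalg.lstsq(A,P[:,2],rcond=None)[0]; r=P[:,2]-A@q; P=P[abs(r)<max(2*r.std(),.001)]
n=np.array([-q[0],-q[1],1]);n/=np.linalg.norm(n); print('plane',q,n,'slope',np.arccos(n[2]),r.std())
for nm,x0,x1,y0,y1 in(('reader',171,177,252,258),('meterkeys',393,398,274,279),('table',330,380,230,250)):
    print(nm,np.median(d[y0:y1,x0:x1]), np.median(bydepth(cam,np.stack(np.meshgrid(np.arange(x0,x1),np.arange(y0,y1)),-1).reshape(-1,2),d)[:,2]))
big=np.hstack([cv2.resize(im[y:y+70,x:x+70],(380,380),interpolation=cv2.INTER_CUBIC) for x,y in((378,228),(145,220))])
save('crop.png',big)
print(readout.read_state()['tcp_rot'])
E
```

```text
key [394.8 275.8] c [ 0.4096 -0.24  ] sz [0.0219 0.0237] ang -46.7
key [432.5 273. ] c [ 0.4144 -0.3388] sz [0.0257 0.0237] ang -1.6
key [413.5 274.5] c [ 0.4117 -0.2889] sz [0.0131 0.0384] ang -91.2
meter [411.1 262.7] c [ 0.4415 -0.2858] sz [0.1535 0.1298] ang -87.9
meter [412.4 250.6] c [ 0.4728 -0.29  ] sz [0.1354 0.0603] ang -87.9
gauge [297.  288.8] c [0.3782 0.0102] sz [0.06   0.1196] ang -4.4
reader [169.  258.2] c [0.467  0.3151] sz [0.011  0.0229] ang -34.3
reader [172.  249.5] c [0.4873 0.308 ] sz [0.0236 0.0117] ang -90.7
cradle [180.7 253.4] c [0.476  0.3026] sz [0.0847 0.0855] ang -18.9
cradle [174.6 253.6] c [0.4756 0.3179] sz [0.0504 0.0479] ang -21.0
plane [ 0.17353027  0.01249545 -0.0576808 ] [-0.17096214 -0.01231052  0.98520069] slope 0.17225538873430887 0.0021377990487386764
reader 1.1232002 0.13747937984392988
meterkeys 1.2279937 0.03287405298897372
table 1.2661328 -0.00021166300376285196
[[-8.97923307e-01  4.40150547e-01 -1.10968802e-03]
 [ 4.40151828e-01  8.97922059e-01 -1.53118903e-03]
 [ 3.22459664e-04 -1.86332153e-03 -9.99998212e-01]]
```

View pics/crop.png

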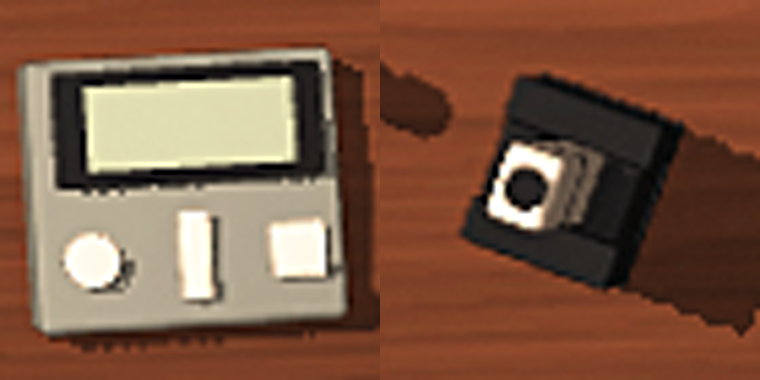

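The crop shows the round key at the meter's left and the square key at its right. The cradle is turned about -20°, with the reader's 34 mm side roughly along world x. I'll move now, and look from the wrist camera on the way.

Request:
send_rows(
  moves=[
    [-0.96,-0.6,-0.12,0,0,-0.29],
    [-0.96,-0.6,-0.12,0,0,-0.29],
    [-0.96,-0.6,-0.12,0,0,-0.29],
    [-0.96,-0.6,-0.12,0,0,-0.29],
    [-0.96,-0.6,-0.12,0,0,-0.29],
    [-0.96,-0.6,-0.12,0,0,-0.29],
    [-0.96,-0.6,-0.12,0,0,-0.29],
    [-0.96,-0.6,-0.12,0,0,-0.29],
    [-0.96,-0.6,-0.12,0,0,-0.29],
    [-0.96,-0.6,-0.12,0,0,-0.29],
  ],
  grip=0,
)

```text
time_s: 1.1
position: [0.4235, 0.322, 0.2522]
tcp_rot: [[-1.0, -0.002, -0.001], [-0.002, 1.0, -0.0], [0.001, -0.0, -1.0]]
force: [-0.2, 0.1, 0.3]
opening: 0.171
grasp_force: 0.0
```

```bash
python3 - <<'E'
from h import *
im,d,c=cap('wrist'); save('w1.png',im); np.savez('w1.npz',im=im,d=d,K=c[0],D=c[1],R=c[2],t=c[3])
s=readout.read_state(); print(s['position'],np.round(s['tcp_rot'],3),s['joint_positions'],s['time_s'])
E
```

```text
[0.42347943 0.32197359 0.25223912] [[-1.    -0.002 -0.001]
 [-0.002  1.    -0.   ]
 [ 0.001 -0.    -1.   ]] [ 2.51937946e+01  2.09958626e+01  9.33555671e+01  1.60524081e-02
  6.56921116e+01 -6.49283568e+01] 1.15
```

View pics/w1.png

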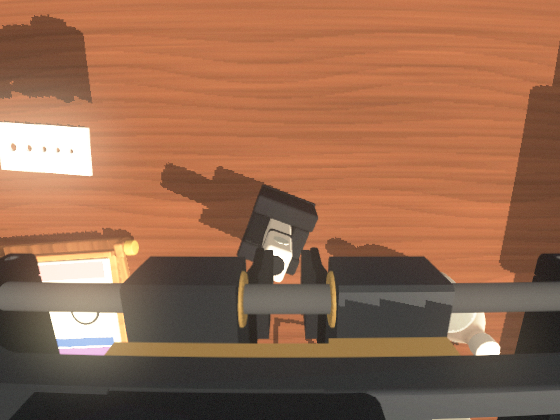

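The wrist view shows the reader and cradle at (280,240), partly hidden by the fingers, with the easel at the lower left. The camera sees the robot side of the TCP. Next I'll pass over the easel with more reach.

Request:
send_rows(
  moves=[
    [-0.96,-1,0,0,0,0],
    [-0.96,-1,0,0,0,0],
    [-0.96,-1,0,0,0,0],
    [-0.96,-1,0,0,0,0],
    [-0.96,-1,0,0,0,0],
    [-0.96,-1,0,0,0,0],
    [-0.96,-1,0,0,0,0],
    [-0.96,-1,0,0,0,0],
    [-0.96,-1,0,0,0,0],
    [-0.96,-1,0,0,0,0],
  ],
)

```text
time_s: 2.15
position: [0.6633, 0.0725, 0.252]
tcp_rot: [[-1.0, -0.002, -0.002], [-0.002, 1.0, 0.001], [0.002, 0.001, -1.0]]
force: [-0.3, 0.9, 0.1]
opening: 0.008
grasp_force: 0.0
```

```bash
python3 - <<'E'
from h import *
im,d,c=cap('wrist'); save('w2.png',im); np.savez('w2.npz',im=im,d=d,K=c[0],D=c[1],R=c[2],t=c[3])
s=readout.read_state(); print(s['position'],s['time_s'])
E
```

```text
[0.66324257 0.07272203 0.25229982] 2.2
```

View pics/w2.png

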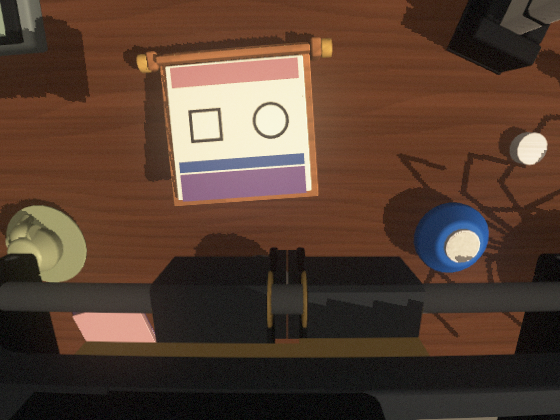

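The whole tile is visible, with the ring at (270,120) and the square at (205,125). I'll fit the plane from depth.

```bash
python3 - <<'E'
from h import *
z=np.load('w2.npz'); im,d=z['im'],z['d']; cam=(z['K'],z['D'],z['R'],z['t'])
ys,xs=np.mgrid[65:192:2,178:300:2]; P=bydepth(cam,np.c_[xs.ravel(),ys.ravel()],d); P=P[P[:,2]>0.01]
for _ in range(5):
    m=P.mean(0); n=np.linalg.svd(P-m,full_matrices=False)[2][2]; n*=np.sign(n[2]); r=(P-m)@n; P=P[abs(r)<max(2*r.std(),.0015)]
print('n',n,'slope',np.arccos(n[2]),'std',r.std(),len(P))
g=cv2.cvtColor(im,cv2.COLOR_RGB2GRAY); m_=(g<120).astype(np.uint8)
def hit(px):
    o,dd,_=ray(cam,px); return o+dd*(((m-o)@n)/(dd@n))[:,None]
for nm,(x0,y0,x1,y1) in dict(ring=(245,95,297,145),square=(182,100,230,148)).items():
    mm=np.zeros_like(m_); mm[y0:y1,x0:x1]=m_[y0:y1,x0:x1]
    c=max(cv2.findContours(mm,cv2.RETR_EXTERNAL,cv2.CHAIN_APPROX_NONE)[0],key=cv2.contourArea)
    ce=cv2.fitEllipse(c) if nm=='ring' else cv2.minAreaRect(c)
    print(nm,ce,hit([ce[0]])[0])
ed=hit([(167,62),(313,55)]) ;print(ed)
i2=np.load('top.npz');c2=(i2['K'],i2['D'],i2['R'],i2['t'])
print('top ring',onplane(c2,[(279,209)],.055), 'top knob',onplane(c2,[(171.2,254.4)],.139))
# table check
print('tablez',np.median(bydepth(cam,[(x,y) for x in range(340,380,4) for y in range(150,190,4)],d)[:,2]))
E
```

```text
n [-0.16898182 -0.01248262  0.98554012] slope 0.17026368989988963 std 0.0006833932402106371 3656
ring ((270.4453125, 119.8851547241211), (34.3587532043457, 34.973514556884766), 176.3290252685547) [0.58471653 0.05505074 0.04602466]
square ((205.15586853027344, 125.02645874023438), (32.28922653198242, 31.598957061767578), 85.60128784179688) [ 0.59000558 -0.01713786  0.0460172 ]
[[ 0.5226915  -0.05818119  0.03395561]
 [ 0.51653727  0.10123473  0.03491952]]
top ring [[0.58406663 0.05449748 0.055     ]] top knob [[0.47593776 0.30935304 0.139     ]]
tablez 0.0008354268460134817
```

Request:
send_rows(
  moves=[
    [0.16,-1,0,0,0,0],
    [0.16,-1,0,0,0,0],
    [0.16,-1,0,0,0,0],
    [0.16,-1,0,0,0,0],
    [0.16,-1,0,0,0,0],
    [0.16,-1,0,0,0,0],
    [0.16,-1,0,0,0,0],
    [0.16,-1,0,0,0,0],
  ],
)

```text
time_s: 3.0
position: [0.6243, -0.177, 0.2527]
tcp_rot: [[-1.0, -0.002, -0.0], [-0.002, 1.0, 0.001], [0.0, 0.001, -1.0]]
force: [0.1, -0.9, -1.5]
opening: 0.005
grasp_force: 0.0
```

Request:
send_rows(
  moves=[
    [0.5,-0.45,0,0,0,0],
    [0.5,-0.45,0,0,0,0],
    [0.5,-0.45,0,0,0,0],
    [0.5,-0.45,0,0,0,0],
    [0.5,-0.45,0,0,0,0],
    [0.5,-0.45,0,0,0,0],
  ],
)

```text
time_s: 3.6
position: [0.5002, -0.29, 0.2528]
tcp_rot: [[-1.0, -0.001, 0.001], [-0.001, 1.0, 0.001], [-0.001, 0.001, -1.0]]
force: [0.8, 0.0, -0.3]
opening: 0.002
grasp_force: 0.0
```

```bash
python3 - <<'E'
from h import *
im,d,cam=cap('wrist'); save('w3.png',im)
hsv=cv2.cvtColor(im,cv2.COLOR_RGB2HSV)
m=((hsv[...,1]<50)&(hsv[...,2]>200)).astype(np.uint8); m[240:]=0
for c in cv2.findContours(m,cv2.RETR_EXTERNAL,cv2.CHAIN_APPROX_NONE)[0]:
    if cv2.contourArea(c)>60:
        r=cv2.minAreaRect(c); print(np.round(r[0]),np.round(r[1]),onplane(cam,[r[0]],.034)[0])
s=readout.read_state(); print(s['position'],s['time_s'])
E
```

```text
[516. 224.] [30. 87.] [ 5.45879582e-01 -2.23088136e-04  3.40000000e-02]
[243. 111.] [20. 20.] [ 0.41273999 -0.3389964   0.034     ]
[331. 108.] [21. 20.] [ 0.40958642 -0.23974488  0.034     ]
[287. 110.] [36.  9.] [ 0.41123284 -0.28940921  0.034     ]
[137. 158.] [164.  28.] [ 0.46449579 -0.46598451  0.034     ]
[524.  84.] [78. 53.] [ 0.37972158 -0.02154647  0.034     ]
[ 0.50058108 -0.28982626  0.25278087] 3.65
```

View pics/w3.png

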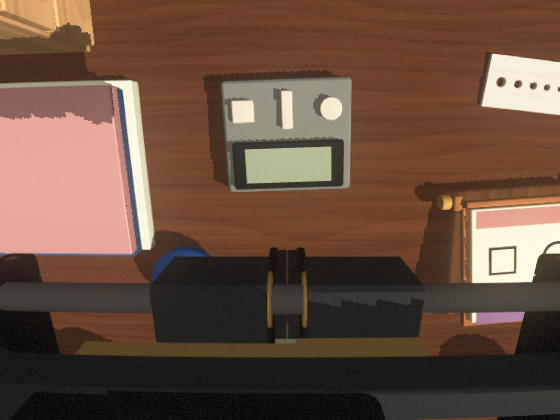

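The meter shows keys at (331,108) round, (287,110) bar and (243,111) square, consistent with the top view. Now I'll go over the round key.

Request:
send_rows(
  moves=[
    [0.36,0.2,0.3,0,0,0],
    [0.36,0.2,0.3,0,0,0],
    [0.36,0.2,0.77,0,0,0],
    [0.36,0.2,0.77,0,0,0],
    [0.36,0.2,0.77,0,0,0],
    [0.36,0.2,0.77,0,0,0],
    [0.36,0.2,0.77,0,0,0],
    [0.36,0.2,0.77,0,0,0],
  ],
)

```text
time_s: 4.45
position: [0.4116, -0.2426, 0.0617]
tcp_rot: [[-1.0, -0.001, 0.003], [-0.001, 1.0, -0.003], [-0.003, -0.003, -1.0]]
force: [-0.6, -0.2, 0.5]
opening: 0.003
grasp_force: 0.0
```

Request:
send_rows(
  moves=[
    [0,0,0.06,0,0,0],
    [0,0,0.1,0,0,0],
    [0,0,0.115,0,0,0],
    [0,0,0.128,0,0,0],
    [0,0,0.128,0,0,0],
    [0,0,0.128,0,0,0],
    [0,0,0.128,0,0,0],
  ],
)

```text
time_s: 5.15
position: [0.4105, -0.2425, 0.0287]
tcp_rot: [[-1.0, 0.001, 0.002], [0.001, 1.0, -0.002], [-0.002, -0.002, -1.0]]
force: [2.0, 0.1, 3.9]
opening: 0.004
grasp_force: 2.3
```

Request:
send_rows(
  moves=[
    [0,0,0.005,0,0,0],
    [0,0,0.005,0,0,0],
    [0,0,0.005,0,0,0],
  ],
)

```text
time_s: 5.45
position: [0.4105, -0.2425, 0.0282]
tcp_rot: [[-1.0, 0.0, 0.003], [0.0, 1.0, -0.002], [-0.003, -0.002, -1.0]]
force: [1.8, 1.8, 14.1]
opening: 0.002
grasp_force: 7.2
```

The round key is bottomed out at 14 N. Now I'll rise and go to the square key.

Request:
send_rows(
  moves=[
    [0,0,-0.14,0,0,0],
    [0,0,-0.14,0,0,0],
    [-0.012,-0.2,-0.14,0,0,0],
    [-0.012,-0.386,-0.14,0,0,0],
    [-0.012,-0.386,-0.14,0,0,0],
    [-0.012,-0.386,-0.14,0,0,0],
    [-0.012,-0.386,-0.14,0,0,0],
  ],
)

```text
time_s: 6.15
position: [0.4108, -0.3359, 0.0608]
tcp_rot: [[-1.0, 0.0, -0.003], [0.0, 1.0, 0.004], [0.003, 0.004, -1.0]]
force: [-0.2, 0.0, 0.0]
opening: 0.004
grasp_force: 0.0
```

Request:
send_rows(
  moves=[
    [0,0,0.06,0,0,0],
    [0,0,0.1,0,0,0],
    [0,0,0.12,0,0,0],
    [0,0,0.135,0,0,0],
    [0,0,0.138,0,0,0],
    [0,0,0.138,0,0,0],
    [0,0,0.138,0,0,0],
  ],
)

```text
time_s: 6.85
position: [0.4115, -0.3358, 0.0283]
tcp_rot: [[-1.0, -0.0, -0.002], [-0.0, 1.0, 0.003], [0.002, 0.003, -1.0]]
force: [-1.0, 3.7, 11.6]
opening: 0.004
grasp_force: 5.5
```

Both keys have bottomed. Next I'll rise and travel to the reader viewpoint.

Request:
send_rows(
  moves=[
    [0,0,-0.2,0,0,0],
    [0,0,-0.4,0,0,0],
    [0,0.1,-0.9,0,0,0],
    [0,1,-0.9,0,0,0],
    [0,1,-0.9,0,0,0],
    [0,1,-0.9,0,0,0],
    [0,1,-0.9,0,0,0],
    [0,1,-0.9,0,0,0],
    [0,1,-0.9,0,0,0],
    [0,1,-0.9,0,0,0],
    [0,1,-0.9,0,0,0],
  ],
)

```text
time_s: 7.95
position: [0.4126, -0.0888, 0.2522]
tcp_rot: [[-1.0, 0.0, 0.0], [0.0, 1.0, -0.001], [-0.0, -0.001, -1.0]]
force: [0.5, -0.5, 0.3]
opening: 0.005
grasp_force: 0.0
```

Request:
send_rows(
  moves=[
    [-0.7,1,0,0,0,0],
    [-0.7,1,0,0,0,0],
    [-0.7,1,0,0,0,0],
    [-0.7,1,0,0,0,0],
    [-0.7,1,0,0,0,0],
    [-0.7,1,0,0,0,0],
    [-0.7,1,0,0,0,0],
    [-0.7,1,0,0,0,0],
  ],
)

```text
time_s: 8.75
position: [0.5883, 0.1612, 0.2506]
tcp_rot: [[-1.0, 0.0, -0.002], [0.0, 1.0, -0.001], [0.002, -0.001, -1.0]]
force: [-1.4, 0.1, -1.1]
opening: 0.004
grasp_force: 0.0
```

Request:
send_rows(
  moves=[
    [0,0.56,0,0,0,0],
    [0,0.56,0,0,0,0],
    [0,0.56,0,0,0,0],
    [0,0.56,0,0,0,0],
    [0,0.56,0,0,0,0],
    [0,0.56,0,0,0,0],
  ],
)

```text
time_s: 9.35
position: [0.5876, 0.2991, 0.2519]
tcp_rot: [[-1.0, 0.003, -0.001], [0.003, 1.0, -0.001], [0.001, -0.001, -1.0]]
force: [-0.0, 0.2, -0.1]
opening: 0.003
grasp_force: 0.0
```

```bash
python3 - <<'E'
from h import *
im,d,cam=cap('wrist'); save('w4.png',im); np.savez('w4.npz',im=im,d=d,K=cam[0],D=cam[1],R=cam[2],t=cam[3])
hsv=cv2.cvtColor(im,cv2.COLOR_RGB2HSV)
s=readout.read_state(); print(s['position'],s['time_s'],s['force'])
E
```

```text
[0.58774054 0.29919152 0.25210207] 9.4 [-0.04527037 -0.39066682 -0.13321079]
```

View pics/w4.png

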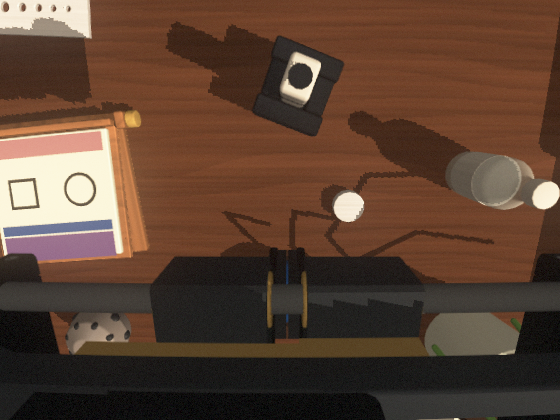

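The reader top is at (301,76), standing in the cradle at (299,85). The tealight is at (348,206) and the bottle at the right.

```bash
python3 - <<'E'
from h import *
z=np.load('w4.npz'); im,d=z['im'],z['d']; cam=(z['K'],z['D'],z['R'],z['t'])
ys,xs=np.mgrid[20:150,230:370]; P=bydepth(cam,np.c_[xs.ravel(),ys.ravel()],d)
for lo,hi in((.125,.15),(.045,.068)):
    Q=P[(P[:,2]>lo)&(P[:,2]<hi)]; r=cv2.minAreaRect((Q[:,:2]*1000).astype(np.float32)); b=cv2.boxPoints(r); e=b[1]-b[0];print(len(Q),np.median(Q[:,2]),np.round(r[0],1),np.round(r[1],1),r[2],np.degrees(np.arctan2(e[1],e[0])))
g=im.max(2); m=np.zeros(g.shape,np.uint8); m[60:92,285:316]=(g[60:92,285:316]<90)
c=max(cv2.findContours(m,cv2.RETR_EXTERNAL,cv2.CHAIN_APPROX_NONE)[0],key=cv2.contourArea); e=cv2.fitEllipse(c); print(e,onplane(cam,[e[0]],.139))
E
```

```text
1421 0.13696448689464458 [476.5 310. ] [26.2 34.2] 69.09751892089844 -20.902458
4073 0.05864847995871941 [476.2 310.3] [74.8 80.9] 69.02995300292969 -20.970036
((299.7265930175781, 75.57137298583984), (23.283756256103516, 24.44362449645996), 0.9645562767982483) [[0.47615678 0.31004996 0.139     ]]
```

Request:
send_rows(
  moves=[
    [0.446,0.043,0.2,0,0,0.232],
    [0.446,0.043,0.2,0,0,0.232],
    [0.446,0.043,0.2,0,0,0.232],
    [0.446,0.043,0.2,0,0,0.232],
    [0.446,0.043,0.2,0,0,0.232],
    [0.446,0.043,0.2,0,0,0.232],
    [0.446,0.043,0.2,0,0,0.232],
    [0.446,0.043,0.2,0,0,0.232],
  ],
  grip=0.9,
)

```text
time_s: 10.2
position: [0.4774, 0.3124, 0.2027]
tcp_rot: [[-0.934, 0.357, 0.001], [0.357, 0.934, 0.001], [-0.001, 0.001, -1.0]]
force: [-0.3, 0.1, 0.9]
opening: 0.647
grasp_force: 0.0
```

Request:
send_rows(
  moves=[
    [0,-0.01,0.1,0,0,0],
    [0,-0.01,0.2,0,0,0],
    [0,-0.01,0.3,0,0,0],
    [0,-0.01,0.4,0,0,0],
    [0,-0.01,0.49,0,0,0],
    [0,-0.01,0.49,0,0,0],
    [0,-0.01,0.49,0,0,0],
  ],
)

```text
time_s: 10.9
position: [0.4756, 0.3103, 0.0798]
tcp_rot: [[-0.934, 0.357, -0.0], [0.357, 0.934, -0.0], [0.0, -0.0, -1.0]]
force: [-0.4, -0.1, -0.5]
opening: 0.903
grasp_force: 0.0
```

Request:
send_rows(
  moves=[
    [0,0,0,0,0,0],
    [0,0,0,0,0,0],
    [0,0,0,0,0,0],
    [0,0,0,0,0,0],
    [0,0,0,0,0,0],
    [0,0,0,0,0,0],
    [0,0,0,0,0,0],
    [0,0,0,0,0,0],
    [0,0,0,0,0,0],
    [0,0,0,0,0,0],
  ],
  grip=0,
)

```text
time_s: 11.9
position: [0.4751, 0.3103, 0.0798]
tcp_rot: [[-0.934, 0.357, -0.0], [0.357, 0.934, 0.0], [0.0, -0.0, -1.0]]
force: [-0.6, 0.2, 0.2]
opening: 0.297
grasp_force: 30.0
```

Gripped: the opening is 25.8 mm and the grip force 30 N. Lifting.

Request:
send_rows(
  moves=[
    [0,0,-0.05,0,0,0],
    [0,0,-0.12,0,0,0],
    [0,0,-0.22,0,0,0],
    [0,0,-0.34,0,0,0],
    [0,0,-0.46,0,0,0],
    [0,0,-0.58,0,0,0],
    [0,0,-0.64,0,0,0],
    [0,0,-0.64,0,0,0],
    [0,0,-0.64,0,0,0],
  ],
)

```text
time_s: 12.8
position: [0.4746, 0.31, 0.2398]
tcp_rot: [[-0.934, 0.357, -0.0], [0.357, 0.934, -0.0], [0.0, -0.0, -1.0]]
force: [-0.4, -0.3, -1.8]
opening: 0.295
grasp_force: 30.0
```

```bash
python3 - <<'E'
from h import *
s=readout.read_state(); R=np.array(s['tcp_rot']);p=np.array(s['position'])
im,d,cam=cap('scene'); save('s5.png',im[60:330,200:480]); im,d,cam=cap('wrist'); save('w5.png',im)
n=np.array([-.169,-.0125,.9855]); n/=np.linalg.norm(n); ring=np.array([.5847,.0547,.0460])
ax=np.cross([0,0,1],n); ang=np.arcsin(np.linalg.norm(ax)); Rt=cv2.Rodrigues(ax/np.linalg.norm(ax)*ang)[0]@np.array([[-.934,.357,0],[.357,.934,0],[0,0,-1]])
rv=cv2.Rodrigues(R.T@Rt)[0][:,0]; print('turn',np.degrees(rv)/90)
for gap in(.07,.03):
    t=ring+n*(.072+gap); print('target',t,'shift',R.T@(t-p)/.25)
print(p,s['force'],s['opening'],s['time_s'])
E
```

```text
turn [-0.04620533 -0.0983059   0.00023734]
target [0.56070113 0.05292494 0.18594607] shift [-0.68866065 -0.83791483  0.21550012]
target [0.56746138 0.05342495 0.14652464] shift [-0.71325007 -0.82636303  0.37317674]
[0.47459824 0.31004188 0.23981502] [-0.36062304 -0.34853106 -1.84337615] 0.2952190996250305 12.8
```

View pics/s5.png

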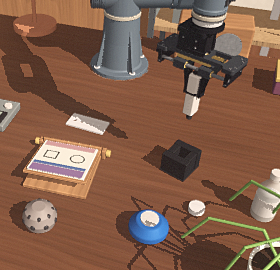

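The reader hangs upright in the grip, clear of the cradle. Now I'll carry it above the ring and tilt it.

Request:
send_rows(
  moves=[
    [-0.1,-0.12,0,0,0,0],
    [-0.22,-0.27,0,0,0,0],
    [-0.36,-0.43,0,-0.02,-0.05,0],
    [-0.5,-0.6,0.05,-0.03,-0.07,0],
    [-0.6,-0.73,0.1,-0.046,-0.098,0],
    [-0.66,-0.8,0.16,-0.046,-0.098,0],
    [-0.689,-0.838,0.2155,-0.046,-0.098,0],
    [-0.689,-0.838,0.2155,-0.046,-0.098,0],
    [-0.689,-0.838,0.2155,-0.046,-0.098,0],
    [-0.689,-0.838,0.2155,-0.046,-0.098,0],
  ],
)

```text
time_s: 13.9
position: [0.5611, 0.0541, 0.186]
tcp_rot: [[-0.922, 0.35, 0.168], [0.357, 0.934, 0.013], [-0.153, 0.072, -0.986]]
force: [-0.3, -0.1, -0.7]
opening: 0.299
grasp_force: 30.0
```

```bash
python3 - <<'E'
from h import *
n=np.array([-.169,-.0125,.9855]); n/=np.linalg.norm(n); ring=np.array([.5847,.0547,.0460])
s=readout.read_state(); R=np.array(s['tcp_rot']);p=np.array(s['position'])
print(p,s['force'],'ang',np.arccos(-R[:,2]@n)); t=ring+n*.082; print('shift to gap 10mm',R.T@(t-p)/.25)
im,d,cam=cap('scene'); q=proj(cam,[ring,p+R[:,2]*.072,p-R[:,2]*.031]); print(q)
x,y=q[0].astype(int); c=im[y-70:y+40,x-70:x+70]; save('s6.png',cv2.resize(c,None,fx=5,fy=5,interpolation=cv2.INTER_CUBIC)); print(x-70,y-70)
E
```

```text
[0.56112808 0.05405862 0.18603884] [-0.25460281 -0.12039814 -0.7311757 ] ang 0.000765708229861996
shift to gap 10mm [-1.58273269e-04 -4.92584706e-03  2.40018994e-01]
[[276.73879703 218.38664541]
 [278.19281172 195.43749385]
 [279.8978884  158.64976354]]
206 148
```

View pics/s6.png

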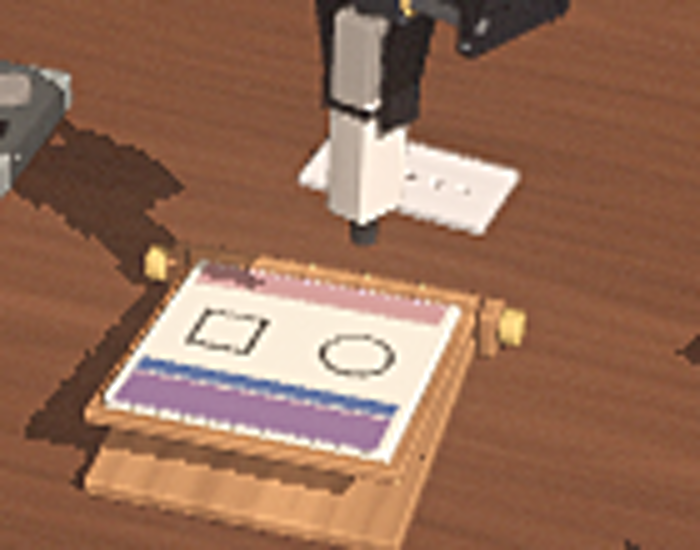

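The nose tip is at crop (364,240) and the ring at (357,356). Both match the projections to within a pixel, so I'll descend along the normal.

Request:
send_rows(
  moves=[
    [0,-0.005,0.05,0,0,0],
    [0,-0.005,0.12,0,0,0],
    [0,-0.005,0.18,0,0,0],
    [0,-0.005,0.22,0,0,0],
    [0,-0.005,0.24,0,0,0],
    [0,-0.005,0.24,0,0,0],
    [0,-0.005,0.24,0,0,0],
    [0,-0.005,0.24,0,0,0],
  ],
)

```text
time_s: 14.75
position: [0.5715, 0.0527, 0.1274]
tcp_rot: [[-0.921, 0.35, 0.17], [0.357, 0.934, 0.012], [-0.155, 0.072, -0.985]]
force: [-0.6, -0.0, -1.9]
opening: 0.292
grasp_force: 30.0
```

```bash
cat > chk.py <<'E'
from h import *
n=np.array([-.169,-.0125,.9855]); n/=np.linalg.norm(n); ring=np.array([.5847,.0547,.0460])
F=[]
for _ in range(4): cam=viewer.capture('scene'); F.append(readout.read_state()['force'])
s=readout.read_state(); R=np.array(s['tcp_rot']);p=np.array(s['position'])
print('F along n',np.array(F)@n,'gap mm',((p-ring)@n-.072)*1000,'ang',np.arccos(-R[:,2]@n)); v=p-ring; print('lateral mm',1000*(v-n*(v@n)),s['time_s'],s['grasp_force'],np.abs(s['qvel']).max())
E
python3 chk.py
```

```text
F along n [-0.85061172 -0.84961066 -1.6460534  -2.18933088] gap mm 10.316981057352944 ang 0.0006499775958974209
lateral mm [ 0.4681862  -1.02642579  0.06726854] 14.95 29.99257713323459 0.09803505767584199
```

Request:
send_rows(
  moves=[
    [0,0.003,0.02,0,0,0],
    [0,0.003,0.03,0,0,0],
    [0,0.003,0.038,0,0,0],
    [0,0.003,0.044,0,0,0],
    [0,0.003,0.05,0,0,0],
    [0,0.003,0.056,0,0,0],
    [0,0.003,0.056,0,0,0],
    [0,0.003,0.056,0,0,0],
  ],
)

```text
time_s: 15.75
position: [0.5735, 0.0536, 0.113]
tcp_rot: [[-0.921, 0.351, 0.168], [0.358, 0.934, 0.013], [-0.153, 0.072, -0.986]]
force: [-1.3, 0.2, 0.8]
opening: 0.297
grasp_force: 30.0
```

```bash
python3 chk.py
```

```text
F along n [-0.28212302  0.63183034  0.15020612  0.5032439 ] gap mm -4.080119946337432 ang 0.000625457825603
lateral mm [ 0.23647823 -0.27235433  0.03709832] 15.95 29.992148231249303 0.12140061405453868
```

Request:
send_rows(
  moves=[
    [0,0,0.005,0,0,0],
    [0,0,0.01,0,0,0],
    [0,0,0.012,0,0,0],
    [0,0,0.012,0,0,0],
    [0,0,0.012,0,0,0],
    [0,0,0.012,0,0,0],
    [0,0,0.012,0,0,0],
  ],
)

```text
time_s: 16.65
position: [0.574, 0.0536, 0.11]
tcp_rot: [[-0.921, 0.351, 0.169], [0.358, 0.934, 0.013], [-0.153, 0.072, -0.986]]
force: [-2.1, -0.7, 2.9]
opening: 0.297
grasp_force: 30.0
```

```bash
python3 chk.py; python3 - <<'E'
from h import *
im,d,cam=cap('scene'); c=im[180:240,240:310]; save('s7.png',cv2.resize(c,None,fx=10,fy=10,interpolation=cv2.INTER_CUBIC))
E
```

```text
F along n [2.86923332 2.51035588 3.12260248 2.83940067] gap mm -7.139618975564768 ang 0.00048394934004599316
lateral mm [ 0.32912098 -0.26234548  0.05311226] 16.85 29.99213044065982 0.11102473835306328
```

View pics/s7.png

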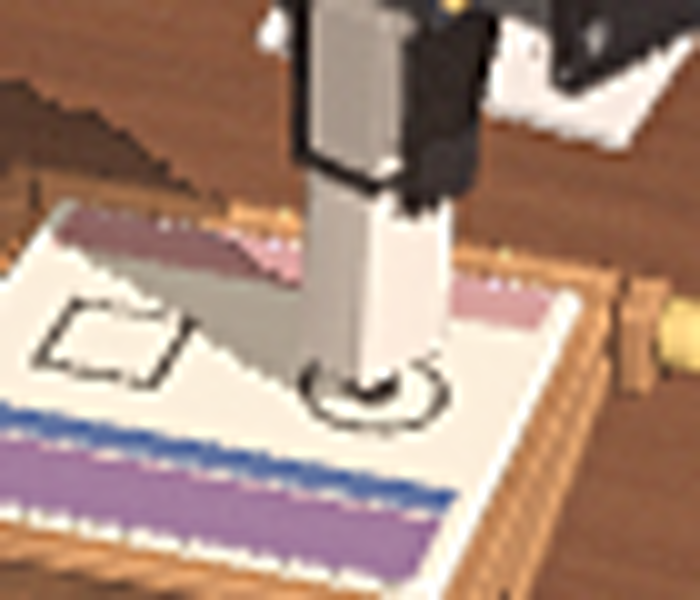

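The nose sits in the middle of the ring at crop (372,390). It is pressed about 6–7 mm in with about 4 N, and steady. Handing in.

```bash
python3 -c "
from rig import ticket
print(ticket.hand_in())"
```

```text
the job is handed in; nothing more can be done
None
```

I pressed the round key and then the square key fully, and the job was handed in with the reader held steady on the tile inside the ring, square to it, nose about 6–7 mm in at about 4 N; the hand-in gave no verdict.

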